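Clamp a two-part plaster mould shut with a ratchet clamp and hold it

TASK

Close the two-part plaster mould on the moulding board: stand the loose half upright on the board between the clamp's pad and the half fixed at the fence, knobs facing the sockets, and let go of it. Then pump the trigger of the pistol-grip clamp, moving its rod and pad with the trigger alone, until the pad has pushed the seam shut and its spring is clearly compressed but never driven solid, which would crush the plaster. Finish while still holding the trigger squeezed, so that I can tape the closed seam, and leave the pots and the jar round the board undisturbed.

Things in the scene. Friction and masses are not known exactly. Their poses are not given: they have to be found in the camera images.
- board: Plywood board 200x425x18 mm, fixed, with a fence and a blue pistol-grip ratchet clamp. Origin on the bench under the rod's axis; y along the rod, the way it pushes; handle and trigger stick out to -x; z up. Covers x -135..65, y -205..220 mm, top z 18; rod axis x 0, z 53 mm. Clamp frame y -113..-27, x -57..30 mm, top z 72; rod's tail to y -225 mm at most.
- loose_half: Other half, loose, 0.34-0.53 kg, upright on the bench. Origin: underside, where keel and flange meet; z up. Flange 96 wide (x), 95 high, y 0 to parting face at y = 18 mm. Tapered knobs (13 mm wide at root, 6 at tip) stand 9 mm out to +y at (x, z) = (-32, 70), (32, 28) mm. Keel behind: 60 wide (x), y -30..0, full height; grip across it from above.
- keel_grip (a point): Point on the loose half to grip: middle of the 60 mm wide keel, at (0, -14, 70) mm of the loose half; axes as the loose half's. Close the fingers along its x.
- parting_face (a point): Centre of the loose half's parting face, at (0, 18, 50) mm of the loose half; axes as the loose half's.
- socket_face (a point): Centre of the parting face of the fixed half at board (0, 135, 68) mm, 50 mm above the board's top; axes as the board's. White plaster, 96 wide (x), 45 thick (to +y), 95 mm high; the face looks to -y, to the pad. Cavity 32 mm wide, open at the top; sockets 17 mm wide, 13 mm deep at (x, z) = (-32, 20), (32, -22) mm from here. Mould shut: parting_face meets this point.
- rod: Steel push rod with a sawtooth rack, 12 mm thick; slides along the board's y only, pushed by the trigger's pawl. Friction of about 6 N holds it between strokes; a greater clamping load lasts only while the trigger is squeezed.
- rod_slide (a joint): Advance of the rod in m, 0 to 0.080, growing towards the mould. A pump moves it 6 mm (one tooth) if the trigger swings at least 0.26 rad and goes back to rest. The pad's face, unloaded, is at board y = 29 mm + advance.
- pad: Round pressing pad, 46 mm across, rubber faced, on the rod's front end on a coil spring; centre 53 mm above the bench. When pushed on, it gives way along y.
- pad_face (a point): Centre of the pad's rubber face; axes as the board's.
- pad_spring (a joint): Compression of the pad's spring in m: 0 free, 0.012 solid. 4 N per mm; so 4 to 8 mm is a good clamping load of 16 to 32 N.
- trigger: Blue lever, 12 mm thick, 22 mm high (z 42..64 mm), about 105 mm long, in front (+y) of the handle. Turns about an upright pin at board (-42, -66) mm. At rest it leans forward, its middle line running from the pin to board (-132, -26) mm; squeezed home it lies straight along -x.
- trigger_grip (a point): Point on the trigger's middle line, 50 mm from its pin, moves with it; at rest at board (-88, -46, 53) mm.
- trigger_hinge (a joint): Swing of the trigger in rad: 0 at rest, 0.42 squeezed home (towards the handle, -y) on its stop. Spring return: about 4 N to start and 7 N at the stop, 50 mm from the pin. Its pawl, 28 mm from the pin on the other side, pushes the rod forward; it meets a tooth somewhere in the swing, not always at its start.
- handle_grip (a point): Middle of the fixed black handle, board (-90, -88, 53) mm: a bar along x, 16 mm thick (y -96..-80), 24 mm high, x -46..-143 mm. Over handle and resting trigger it is about 61 mm wide here, 42 squeezed; open fingers go down outside both, from above, and close along the board's y.
- blue_pot: Blue round pot, 81 mm across, 92 mm high, bystander; origin at the centre of its underside.
- cream_pot: Cream pot with a narrow neck, 74 mm across, 77 mm high, bystander; origin at the centre of its underside.
- glaze_jar: White lidded plastic glaze jar with a blue-grey band, 68 mm across, 99 mm high, bystander; origin at the centre of its underside.
There are look-alikes about, which are no part of the job. Leave any green, orange or purple look-alike of the loose_half alone.

How it is judged:
By the outcome, as a careful person would: the job done as asked, in the order asked, and still so for the second after the job is handed in, while the arm keeps its last pose, push and grip.
It also fails if it takes over 72 s, if anything falls off the work surface, if the arm or the gripper's body presses on something with over 40 N, if the wrist force passes 120 N, or if a joint passes its speed limit or range.

ROBOT

A 6-joint arm with a two-finger parallel gripper is mounted at the origin on a cart in front of the work surface, level with it; the furniture and walls round the work are solid. World frame = base frame: x ahead of the robot, y to its left, z up, the work surface at z = 0. Lengths are in m, angles in rad, forces in N, time in s.
With the tool pointing down it reaches from about 0.25 to 0.725 m from the base axis. Payload 4 kg.
Tool frame: the origin (TCP) lies midway between the tips of the shut fingers; the grasp point (between the pads) lies 19 mm behind it; z points along the fingers, y is the line along which they close (so a half turn about z gives the same grasp; the last joint's range is limited). The gripper opens to 85 mm and grips with 20 to 120 N. Pads are 22 mm wide; open, the fingers measure 114 mm over their backs; the gripper's body (76 mm by 85 mm) begins 54 mm behind the grasp point. The pads swing forward as they close: fully open they stand 13 mm farther back than shut.
Start: joints at [-1.339, 0.241, 0.005, 1.335, 0, 1.571], TCP at [0.115, -0.487, 0.231] pointing down, gripper open.
Joint ranges: [-2.72, 2.72], [-1.05, 1.87], [-1.09, 1.28], [-1.99, 2.15], [-1.42, 1.44], [-3.14, 3.14]. Speed limits (rad/s): [2.79, 2.79, 3.14, 3.14, 3.14, 3.14].

INTERFACE

Orientations are given as a unit quaternion [x, y, z, w].
In Python, from workcell import monitor, vision, job gives the robot as it stands.
- The arm moves only by the tool move_arm, never from a script. Its argument "moves" is a list that holds one entry, the list of rows, each a list of 5 numbers: the shift along the world's x, y, z in m, then the turn about the world's z in degrees, then the opening in per cent of the stroke, from 0 (shut) to 100 (fully open). In form: [[[x, y, z, turn, gripper], ...]]. A call has 1 to 5 rows; each row is the pose to reach, as a shift and turn from the pose commanded when the call began; what a row does not reach only later rows make up. A row lasts 1/8 s, in which the tool goes at most 62.5 mm and 10.7 degrees, less where a joint would pass 70% of its speed; a pose out of reach is approached as far as the arm can. A call with a gripper value outside its range is refused whole. The fingers move at their own pace and stop on an object; the grip force is fixed at half the most. Time passes only in rows, so rows that repeat a pose let the fingers close. It gives the time, the measured TCP pose, the force, the opening and the grip force at its end, in the units of the state.
- monitor.get_obs(): the state, without advancing time (a new reading comes with each control period).
- vision.camera(name): name is "side" or "top" or "wrist"; returns a dict with "color" (480x640x3 uint8, red, green, blue), "camera_matrix" (3x3 intrinsics, pixels), "eye" and "attitude" of the camera in the world; the wrist camera has in their place "hand_eye" (4x4, takes a point from camera to tool coordinates, whose origin is the TCP and whose axes are the flange's). Camera axes: x right, y up, looking along -z (the intrinsics and any distortion apply to the point x, -y, -z); pixel columns grow to the right and rows downward; lengths in m; the calibration is good to about 2 mm. The wrist camera is an equidistant fisheye: a pixel r from the principal point sees the ray r / f radians off the axis. A picture is of the moment at which its call begins: read the wrist's pose just before it. There is no depth.
- job.job_done(): hands the job in; it is judged then, once.
The state is a dict: "clock": time; "joint_pos": joint angles; "joint_vel": joint speeds; "tau": joint torques, N m; "eef_pos": TCP position; "tool_rot": TCP orientation; "ft_force": force on the tool from outside, world axes, zero at the start; "ft_torque": the same for the moment, N m; "grip_width": finger opening in m; "grasp_force": force on a finger pad.
Only numpy, scipy, OpenCV 4.12 (cv2) and the standard library are available. Lean on these libraries where they do the work, as an engineer would, in place of code of your own. Each camera call takes 0.05 s, during which the arm holds its last target. There are 200 camera calls.

## Working session

There is one attempt and no reset: what is moved stays moved. The work goes in short steps, Python scripts to look and compute and a tool call to move; the robot and the scene stay as the last step left them, time stands still between calls to the robot, and variables do not carry over. Pictures are saved under pics/ and viewed, at most 10 in all, crops included, and the job is handed in when it is done.

Besides the shell and the picture viewer there is one more tool, called after "Call:" in YAML: its name, and indented under it one key for each argument. move_arm: Moves the arm, as the interface text tells. Its arguments: {"type":"object","properties":{"moves":{"type":"array","items":{"type":"array","items":{"type":"array","items":{"type":"number"}}}}},"required":["moves"]}

```bash
mkdir -p pics; ls; cat > h.py <<'E'
import numpy as np,cv2
from scipy.spatial.transform import Rotation as R
from workcell import monitor,vision,job
def snap(n,fn=None):
    o=monitor.get_obs(); c=vision.camera(n); c['obs']=o
    if fn: cv2.imwrite('pics/'+fn,cv2.cvtColor(c['color'],cv2.COLOR_RGB2BGR))
    return c
def rot(a):
    a=np.array(a); return a if a.shape==(3,3) else R.from_quat(a).as_matrix()
def ray(c,uv):
    K=c['camera_matrix']; u,v=uv; x=(u-K[0,2])/K[0,0]; y=(v-K[1,2])/K[1,1]
    if 'hand_eye' in c:
        r=np.hypot(x,y); s=np.sin(r)/r if r>1e-9 else 1
        d=np.array([x*s,-y*s,-np.cos(r)]); T=c['hand_eye']; o=c['obs']; Q=rot(o['tool_rot'])
        return Q@T[:3,3]+o['eef_pos'], Q@T[:3,:3]@d
    d=np.array([x,-y,-1.]); return np.array(c['eye']),rot(c['attitude'])@d
def onz(c,uv,z):
    e,d=ray(c,uv); return e+d*(z-e[2])/d[2]
def proj(c,P):
    K=c['camera_matrix']; P=np.array(P)
    if 'hand_eye' in c:
        T=c['hand_eye'];o=c['obs'];Q=rot(o['tool_rot'])
        p=T[:3,:3].T@(Q.T@(P-o['eef_pos'])-T[:3,3]); q=np.array([p[0],-p[1],-p[2]])
        th=np.arctan2(np.hypot(q[0],q[1]),q[2]); n=np.hypot(q[0],q[1])+1e-12
        return K[0,0]*th*q[0]/n+K[0,2],K[1,1]*th*q[1]/n+K[1,2]
    p=rot(c['attitude']).T@(P-c['eye']); return K[0,0]*p[0]/-p[2]+K[0,2],K[1,1]*-p[1]/-p[2]+K[1,2]
E
python3 - <<'E'
from h import *
for n in('top','side'):
    c=snap(n,n+'0.png'); print(n,{k:v for k,v in c.items() if k not in('color','obs')})
print(c['obs'])
E
```

```text
pics
top {'camera_matrix': array([[558.28128607,   0.        , 307.21637494],
       [  0.        , 558.28128607, 239.12167437],
       [  0.        ,   0.        ,   1.        ]]), 'eye': array([0.32414768, 0.01992793, 1.50316106]), 'attitude': array([ 0.06238404, -0.05622313, -0.6980582 ,  0.71109911])}
side {'camera_matrix': array([[474.3753941 ,   0.        , 316.90992623],
       [  0.        , 474.3753941 , 236.39536084],
       [  0.        ,   0.        ,   1.        ]]), 'eye': array([ 1.21325464, -0.91375742,  0.58871083]), 'attitude': array([0.51852706, 0.15491387, 0.26363257, 0.79851691])}
{'clock': 0.05, 'joint_pos': array([-1.33901660e+00,  2.41396399e-01,  3.75547514e-03,  1.33519062e+00,
        1.44392396e-05,  1.57081297e+00]), 'joint_vel': array([ 0.00016676, -0.00174631,  0.00142118,  0.00159574,  0.00134252,
       -0.00126643]), 'tau': array([ 5.89860119e-04, -3.73490918e+01,  2.53293103e+01,  1.09376074e-02,
        1.99256692e-05,  1.01495550e-05]), 'eef_pos': array([ 0.11471842, -0.48603177,  0.23043315]), 'tool_rot': array([ 9.93292731e-01,  1.15622296e-01, -1.10503887e-04, -1.01161612e-03]), 'ft_force': array([-0.02158119, -0.04227366,  0.26700949]), 'ft_torque': array([-0.00555287, -0.00617721, -0.03679463]), 'grasp_force': 0.0, 'grip_width': 0.08566883332907275}
```

View pics/top0.png

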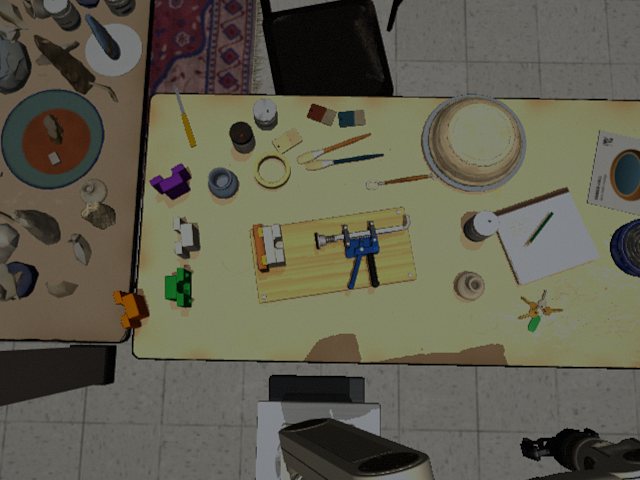

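View pics/side0.png

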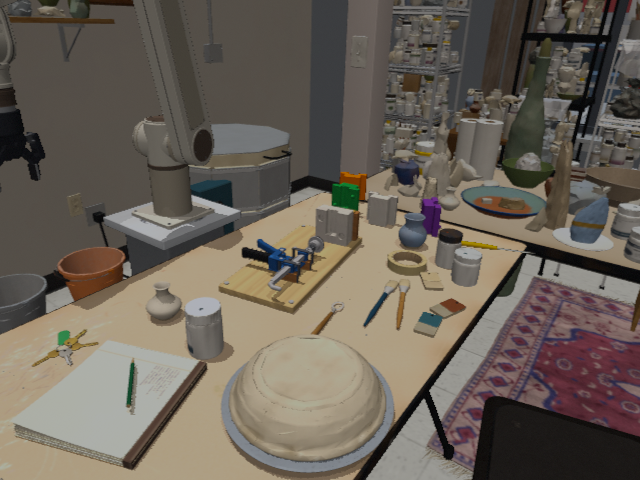

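The top view shows the board at about (335,255) with the pad at (322,240) and the fixed white half at (272,246). Four pieces could pass for the loose half: white (185,236), green (180,288), purple (170,181) and orange (130,308). By the description it is the white one, so I'll check it in a close crop.

```bash
python3 - <<'E'
import cv2,numpy as np
a=cv2.imread('pics/top0.png')
cv2.imwrite('pics/crop1.png',np.vstack([cv2.resize(a[195:305,245:420],None,fx=3.4,fy=3.4,interpolation=cv2.INTER_CUBIC),cv2.resize(a[205:265,150:325],None,fx=3.4,fy=3.4,interpolation=cv2.INTER_CUBIC)]))
E
```

```text
(no output)
```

View pics/crop1.png

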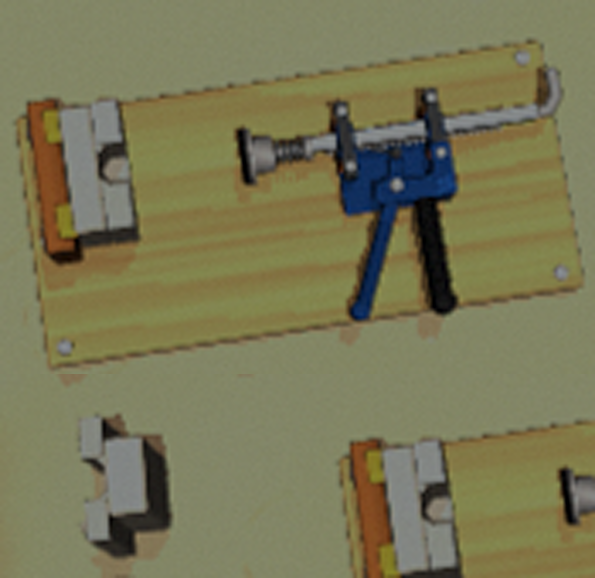

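The crop shows the white piece with its flange and cavity notch to the left (+y) and its keel to the right. Its parting face already looks roughly along the push direction. The fixed half sits at the orange fence. The white piece at top (185,236) is the loose half. Next is a coarse measurement.

```bash
python3 - <<'E'
from h import *
c=snap('top')
im=c['color']; hsv=cv2.cvtColor(im,cv2.COLOR_RGB2HSV)
px=lambda x,y:(245+x/3.4,195+y/3.4)
cor=np.array([onz(c,px(*p),.018)[:2] for p in [(20,118),(540,40),(582,290),(50,368)]])
print('board corners',cor.round(3).tolist(), [np.linalg.norm(cor[i]-cor[(i+1)%4]).round(3) for i in range(4)])
# board coords: (20,118): x65,y220 ; (540,40): x65,y-205 ; (582,290): x-135,y-205 ; (50,368): x-135,y220
B=np.array([[65,220],[65,-205],[-135,-205],[-135,220]])/1000
def fit(B,W):
    bm,wm=B.mean(0),W.mean(0);H=(B-bm).T@(W-wm);a=np.arctan2(H[0,1]-H[1,0],H[0,0]+H[1,1])
    r=np.array([[np.cos(a),-np.sin(a)],[np.sin(a),np.cos(a)]]);return a,wm-r@bm,(B@r.T+wm-r@bm-W)
a,t,res=fit(B,cor);print('board yaw',np.degrees(a),'org',t,'res mm',(res*1e3).round(1).tolist())
# loose half top
q=lambda x,y:(150+x/3.4,205+(y-374)/3.4)
P=[(80,418),(105,418),(107,437),(142,437),(146,512),(109,512),(108,540),(85,540)]
W=np.array([onz(c,q(*p),.095)[:2] for p in P]);print((W*1e3).round(0).tolist())
L=np.array([[48,18],[48,0],[30,0],[30,-30],[-30,-30],[-30,0],[-48,0],[-48,18]])/1000
a,t,res=fit(L,W);print('loose yaw',np.degrees(a),'org',t,'res',(res*1e3).round(1).tolist())
for n,uv,z in [('blue',(223,180),.09),('jarR',(485,222),.099),('cream',(469,286),.077),('jarL',(264,108),.099)]: print(n,onz(c,uv,z).round(3))
w=snap('wrist'); print(w['hand_eye'].round(3),w['camera_matrix'])
E
```

```text
board corners [[0.599, 0.188], [0.67, -0.226], [0.47, -0.257], [0.401, 0.158]] [np.float64(0.42), np.float64(0.202), np.float64(0.42), np.float64(0.2)]
board yaw 9.406106851648698 org [ 0.57075072 -0.03576772] res mm [[-0.0, 3.5], [-1.4, -1.5], [1.2, -3.4], [0.2, 1.4]]
[[612.0, 380.0], [612.0, 361.0], [598.0, 359.0], [598.0, 333.0], [541.0, 326.0], [540.0, 354.0], [519.0, 354.0], [519.0, 371.0]]
loose yaw 5.195443361408827 org [0.56707879 0.35785134] res [[1.3, -0.3], [2.6, 0.8], [-0.7, 1.5], [1.5, -1.8], [-0.8, -1.1], [-3.1, 0.9], [0.3, -0.3], [-1.0, 0.3]]
blue [0.717 0.258 0.09 ]
jarR [ 0.615 -0.419  0.099]
cream [ 0.452 -0.38   0.077]
jarL [0.914 0.156 0.099]
[[ 0.001  0.964  0.265  0.067]
 [ 1.    -0.    -0.     0.   ]
 [-0.     0.265 -0.964 -0.141]
 [ 0.     0.     0.     1.   ]] [[371.64829954   0.         320.28487139]
 [  0.         371.64829954 235.87139756]
 [  0.           0.           1.        ]]
```

Call:
move_arm:
  moves:
    - [[0.028,0.052,0.01,5,100],[0.056,0.104,0.02,15,100],[0.084,0.156,0.02,25,100],[0.112,0.208,0.02,33,100],[0.14,0.26,0.02,41,100]]

```text
clock: 0.82
eef_pos: [0.2554, -0.225, 0.2514]
tool_rot: [0.889, 0.458, 0.0, 0.0]
ft_force: [0.8, 0.5, 0.1]
grip_width: 0.0854
grasp_force: 0.0
```

Call:
move_arm:
  moves:
    - [[0.028,0.052,0,9,100],[0.056,0.104,0,18,100],[0.084,0.156,0,26,100],[0.112,0.208,0,34,100],[0.14,0.26,0,41,100]]

```text
clock: 1.45
eef_pos: [0.3955, 0.0353, 0.2515]
tool_rot: [0.672, 0.741, 0.0, 0.0]
ft_force: [0.4, -1.5, 0.0]
grip_width: 0.0849
grasp_force: 0.0
```

Call:
move_arm:
  moves:
    - [[0.03,0.052,0,0,100],[0.06,0.104,0,0,100],[0.09,0.156,0,0,100],[0.12,0.208,0,0,100],[0.15,0.26,0,0,100]]

```text
clock: 2.08
eef_pos: [0.5455, 0.2952, 0.251]
tool_rot: [0.674, 0.739, -0.0, 0.0]
ft_force: [1.5, -0.8, -0.2]
grip_width: 0.0853
grasp_force: 0.0
```

Call:
move_arm:
  moves:
    - [[0.022,0.041,-0.01,0,100],[0.022,0.041,-0.02,0,100],[0.022,0.041,-0.02,0,100]]

```text
clock: 2.45
eef_pos: [0.5658, 0.3336, 0.2293]
tool_rot: [0.674, 0.739, -0.002, -0.0]
ft_force: [-0.8, 0.0, -0.2]
grip_width: 0.0855
grasp_force: 0.0
```

```bash
python3 - <<'E'
from h import *
w=snap('wrist','w1.png')
# overlay predicted loose half outline
a=np.radians(5.2);r=np.array([[np.cos(a),-np.sin(a)],[np.sin(a),np.cos(a)]])
L=np.array([[48,18],[48,0],[30,0],[30,-30],[-30,-30],[-30,0],[-48,0],[-48,18]])/1000
print([np.round(proj(w,[*(r@l+[.567,.358]),.095]),0).tolist() for l in L])
E
```

```text
[[390.0, 170.0], [389.0, 193.0], [366.0, 193.0], [365.0, 232.0], [287.0, 231.0], [286.0, 193.0], [262.0, 193.0], [262.0, 169.0]]
```

View pics/w1.png

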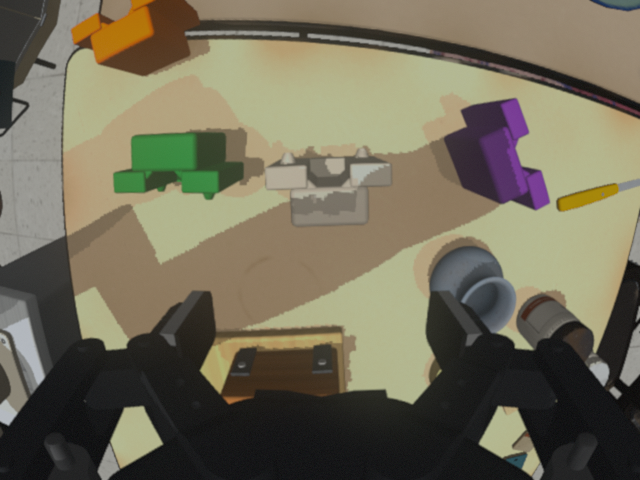

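The wrist view shows the white half at the centre: flange spanning (266..391, 163..188), knobs at its far (+y) side at (288,157) and (363,154), keel spanning (291..367, 190..225). I'll refine the fit from these points.

```bash
cat >> h.py <<'E'
def fit(B,W):
    B=np.array(B);W=np.array(W);bm,wm=B.mean(0),W.mean(0);H=(B-bm).T@(W-wm);a=np.arctan2(H[0,1]-H[1,0],H[0,0]+H[1,1])
    r=np.array([[np.cos(a),-np.sin(a)],[np.sin(a),np.cos(a)]]);return a,wm-r@bm,(B@r.T+wm-r@bm-W)
E
python3 - <<'E'
from h import *
w=snap('wrist')
P=[(367,224),(291,226),(266,188.5),(391,185),(266,166),(390,163)]
L=np.array([[30,-30],[-30,-30],[-48,0],[48,0],[-48,18],[48,18]])/1000
W=[onz(w,p,.095)[:2] for p in P]
a,t,res=fit(L,W);print(np.degrees(a),t,(res*1e3).round(1).tolist())
k=t+np.array([[np.cos(a),-np.sin(a)],[np.sin(a),np.cos(a)]])@[0,-.014]
o=w['obs'];q=rot(o['tool_rot']);print('grip',k,'shift',k-o['eef_pos'][:2],'tool y yaw',np.degrees(np.arctan2(q[1,1],q[0,1])))
E
```

```text
6.818574032548666 [0.56925162 0.36230016] [[1.0, -0.3], [-0.4, -0.4], [-0.7, -0.2], [0.5, -0.4], [-1.7, 0.5], [1.2, 0.9]]
grip [0.57091379 0.34839919] shift [0.00474864 0.01515784] tool y yaw 5.244621552692202
```

Call:
move_arm:
  moves:
    - [[0.005,0.012,-0.04,1.5,100],[0.005,0.012,-0.09,1.5,100],[0.005,0.012,-0.13,1.5,100],[0.005,0.012,-0.165,1.5,100],[0.005,0.012,-0.183,1.5,100]]

```text
clock: 3.18
eef_pos: [0.5712, 0.3448, 0.0479]
tool_rot: [0.665, 0.747, -0.001, -0.0]
ft_force: [0.2, 0.2, 0.7]
grip_width: 0.0854
grasp_force: 0.0
```

Call:
move_arm:
  moves:
    - [[0,0,0,0,60],[0,0,0,0,55],[0,0,0,0,50],[0,0,0,0,50]]

```text
clock: 3.68
eef_pos: [0.5729, 0.3467, 0.0503]
tool_rot: [0.664, 0.748, 0.001, 0.001]
ft_force: [-0.7, -1.8, 5.4]
grip_width: 0.0593
grasp_force: 67.5
```

Call:
move_arm:
  moves:
    - [[0,0,0.03,0,50],[0,0,0.08,0,50],[0,0,0.13,0,50],[0,-0.02,0.17,1,50],[-0.001,-0.07,0.18,2,50]]

```text
clock: 4.3
eef_pos: [0.5723, 0.2785, 0.2312]
tool_rot: [0.649, 0.761, 0.003, 0.001]
ft_force: [1.5, -0.8, -5.2]
grip_width: 0.0596
grasp_force: 67.4
```

Call:
move_arm:
  moves:
    - [[-0.003,-0.05,0,0.6,50],[-0.006,-0.1,0,0.6,50],[-0.009,-0.15,0,0.6,50],[-0.012,-0.195,0,0.6,50],[-0.015,-0.225,0,0.6,50]]

```text
clock: 4.92
eef_pos: [0.5552, 0.0492, 0.2276]
tool_rot: [0.648, 0.762, -0.001, -0.0]
ft_force: [0.3, 0.3, -4.4]
grip_width: 0.0595
grasp_force: 67.3
```

Call:
move_arm:
  moves:
    - [[0,0,0,0,50],[0,0,0,0,50]]

```text
clock: 5.18
eef_pos: [0.5558, 0.0516, 0.2279]
tool_rot: [0.647, 0.763, -0.0, -0.0]
ft_force: [0.4, 0.3, -4.8]
grip_width: 0.0595
grasp_force: 67.1
```

```bash
python3 - <<'E'
from h import *
w=snap('wrist','w2.png');o=w['obs'];print(o['eef_pos'],o['ft_force'],o['grip_width'])
E
```

```text
[0.55576745 0.05162636 0.22789997] [ 0.42542275  0.33204198 -4.75934408] 0.059466467937557506
```

View pics/w2.png

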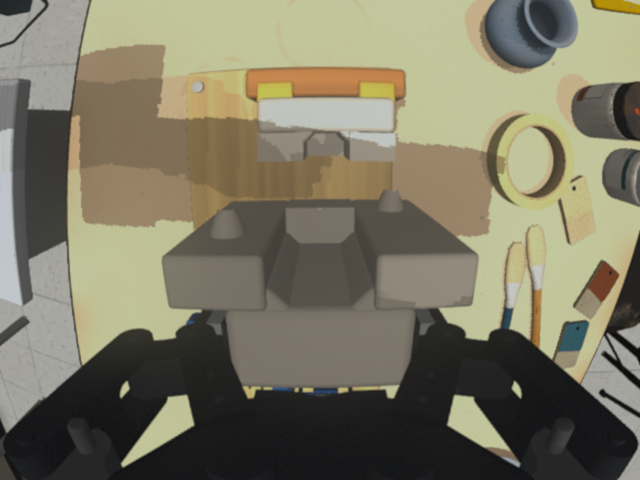

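The picture shows the half held upright: flange top front corners at about (165,257) and (476,256), knobs pointing at the fixed half. The fixed half's top spans columns 257..395, with its front edge at row 161 and back edge at row 98. I'll compute both poses from this one view.

```bash
python3 - <<'E'
from h import *
w=snap('wrist');o=w['obs'];q=rot(o['tool_rot']);print('tooly',np.degrees(np.arctan2(q[1,1],q[0,1])))
zt=o['eef_pos'][2]+.0447
P=[(166,257),(474,256),(166,307),(475,305),(228,309),(413,309)]
L=np.array([[-48,18],[48,18],[-48,0],[48,0],[-30,0],[30,0]])/1000
W=[onz(w,p,zt)[:2] for p in P]
a,t,res=fit(L,W);print('held',np.degrees(a),t,(res*1e3).round(1).tolist(), 'width',np.linalg.norm(W[1]-W[0]))
P=[(257.5,161.5),(395.5,161.5),(258,98),(394,98)]
B=np.array([[-48,135],[48,135],[-48,180],[48,180]])/1000
W=[onz(w,p,.113)[:2] for p in P]
b,s,res=fit(B,W);print('board',np.degrees(b),s,(res*1e3).round(1).tolist(),'width',np.linalg.norm(W[1]-W[0]))
r=np.array([[np.cos(b),-np.sin(b)],[np.sin(b),np.cos(b)]])
print('held in board mm',(r.T@(t-s)*1e3).round(1),np.degrees(a-b))
print('shift for y=104,x=0',r@([0,.104]-r.T@(t-s)))
E
```

```text
tooly 9.425554158868717
held 9.74118601151019 [0.55284923 0.06888824] [[-3.2, 0.6], [2.9, 1.8], [-0.4, -0.6], [0.6, -0.7], [-2.5, -1.1], [2.6, -0.0]] width 0.0898709119763449
board 9.693367295943418 [ 0.57435723 -0.03138872] [[-0.1, -0.4], [-0.0, -0.2], [-1.3, 0.1], [1.4, 0.6]] width 0.09588212664823836
held in board mm [ -4.3 102.5] 0.04781871556677062
shift for y=104,x=0 [0.00399696 0.00223823]
```

Call:
move_arm:
  moves:
    - [[0.004,0.001,-0.04,0,50],[0.004,0.001,-0.08,0,50],[0.004,0.001,-0.115,0,50],[0.004,0.001,-0.14,0,50],[0.004,0.001,-0.15,0,50]]

```text
clock: 5.9
eef_pos: [0.5586, 0.0533, 0.0763]
tool_rot: [0.646, 0.763, -0.001, -0.001]
ft_force: [-0.1, 0.1, -4.5]
grip_width: 0.0595
grasp_force: 67.0
```

Call:
move_arm:
  moves:
    - [[0,0,-0.004,0,50],[0,0,-0.007,0,50],[0,0,-0.008,0,50],[0,0,-0.008,0,50]]

```text
clock: 6.4
eef_pos: [0.5603, 0.0523, 0.071]
tool_rot: [0.647, 0.763, 0.0, 0.0]
ft_force: [-0.1, -0.1, -5.8]
grip_width: 0.0597
grasp_force: 67.0
```

Call:
move_arm:
  moves:
    - [[0,0,-0.002,0,50],[0,0,-0.003,0,50],[0,0,-0.003,0,50]]

```text
clock: 6.78
eef_pos: [0.5602, 0.0523, 0.0683]
tool_rot: [0.647, 0.763, 0.0, 0.0]
ft_force: [-2.0, -1.3, 2.3]
grip_width: 0.0595
grasp_force: 67.8
```

Call:
move_arm:
  moves:
    - [[0,0,0,0,80],[0,0,0,0,95],[0,0,0,0,100],[0,0,0.01,0,100],[0,0,0.04,0,100]]

```text
clock: 7.4
eef_pos: [0.5585, 0.0523, 0.1066]
tool_rot: [0.647, 0.763, -0.001, -0.001]
ft_force: [0.1, 0.7, 1.1]
grip_width: 0.0855
grasp_force: 0.0
```

Call:
move_arm:
  moves:
    - [[0,0,0.06,0,100],[0,0,0.11,0,100],[0,0,0.13,0,100],[0,0,0.13,0,100]]

```text
clock: 7.9
eef_pos: [0.5612, 0.0525, 0.2401]
tool_rot: [0.647, 0.763, 0.002, 0.002]
ft_force: [-0.1, -0.0, -0.4]
grip_width: 0.0852
grasp_force: 0.0
```

```bash
python3 - <<'E'
from h import *
w=snap('wrist','w3.png');print(w['obs']['eef_pos'])
s=snap('side'); cv2.imwrite('pics/s3.png',cv2.cvtColor(cv2.resize(s['color'][190:320,210:380],None,fx=3.5,fy=3.5,interpolation=cv2.INTER_CUBIC),cv2.COLOR_RGB2BGR))
E
python3 -c "
import cv2,numpy as np
a=cv2.imread('pics/w3.png');b=cv2.imread('pics/s3.png')
a=cv2.resize(a[60:400,150:500],None,fx=1.1,fy=1.1);b=b[:374,:410]
cv2.imwrite('pics/m3.png',np.hstack([a[:374],b[:374]]))"
```

```text
[0.56123214 0.05252881 0.24012486]
```

View pics/m3.png

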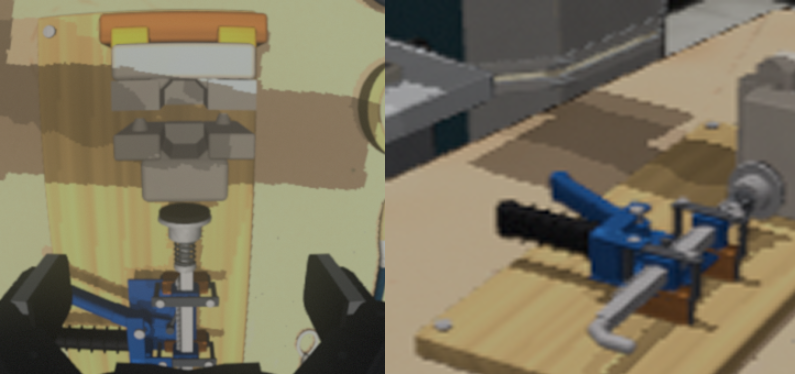

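The half stands upright and released, flange centred on the fixed half (crop columns 115–254 against 110–256), with its knobs just short of the sockets and the pad behind the keel. I'll go to the trigger.

Call:
move_arm:
  moves:
    - [[-0.007,-0.018,0,-10,100],[-0.014,-0.038,0,-20,100],[-0.021,-0.058,0,-30,100],[-0.028,-0.076,0,-40,100],[-0.035,-0.094,0,-50,100]]

```text
clock: 8.62
eef_pos: [0.5234, -0.0421, 0.2351]
tool_rot: [0.91, 0.415, -0.002, -0.001]
ft_force: [0.4, 0.2, 0.1]
grip_width: 0.0855
grasp_force: 0.0
```

Call:
move_arm:
  moves:
    - [[-0.007,-0.018,0,-10,100],[-0.014,-0.038,0,-20,100],[-0.021,-0.058,0,-30,100],[-0.028,-0.075,0,-40,100],[-0.028,-0.075,0,-40,100]]

```text
clock: 9.25
eef_pos: [0.4956, -0.1172, 0.2356]
tool_rot: [0.997, 0.082, -0.002, -0.001]
ft_force: [0.1, 0.7, -0.0]
grip_width: 0.0853
grasp_force: 0.0
```

```bash
python3 - <<'E'
from h import *
w=snap('wrist','w4.png');o=w['obs'];print(o['eef_pos'],o['joint_pos'].round(2));q=rot(o['tool_rot']);print('tooly',np.degrees(np.arctan2(q[1,1],q[0,1])))
b=np.radians(9.7);r=np.array([[np.cos(b),-np.sin(b)],[np.sin(b),np.cos(b)]]);s=np.array([.5744,-.0314])
for n,p in dict(pin=[-42,-66,64],trigend=[-132,-26,64],handlefar=[-143,-88,65],pad=[0,29,53],tail=[0,-225,53]).items(): print(n,np.round(proj(w,[*(s+r@(np.array(p[:2])/1e3)),p[2]/1e3])))
E
```

```text
[ 0.49557153 -0.11717463  0.23555775] [-0.23  0.26  0.04  1.36  0.    2.75]
tooly -80.6244593466502
pin [314. 155.]
trigend [270. 258.]
handlefar [339. 269.]
pad [206. 111.]
tail [487. 114.]
```

View pics/w4.png

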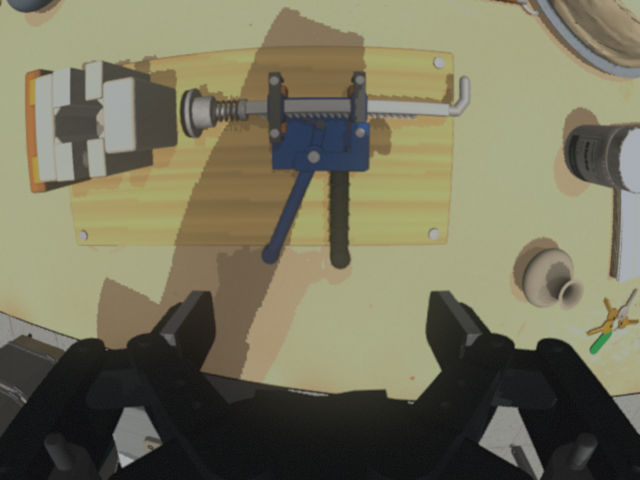

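The view matches my board model: the pin was predicted at (314,155) and seen at (314,157), and the trigger end was predicted and seen at (270,257). The pad face at about (182,112) lies beyond the zero-advance prediction of (206,111), so the rod already starts partly advanced. I'll descend over the trigger and handle.

Call:
move_arm:
  moves:
    - [[0.002,0.005,-0.05,0.3,100],[0.002,0.005,-0.1,0.3,100],[0.002,0.005,-0.145,0.3,100],[0.002,0.005,-0.18,0.3,100],[0.002,0.005,-0.2,0.3,100]]

```text
clock: 9.93
eef_pos: [0.4972, -0.1102, 0.0344]
tool_rot: [0.996, 0.086, -0.002, -0.001]
ft_force: [0.4, 0.3, -0.2]
grip_width: 0.0851
grasp_force: 0.0
```

Call:
move_arm:
  moves:
    - [[0,0,-0.005,0,100],[0,0,-0.005,0,100],[0,0,-0.005,0,100]]

```text
clock: 10.3
eef_pos: [0.4999, -0.1116, 0.0333]
tool_rot: [0.996, 0.085, 0.001, 0.0]
ft_force: [1.1, -0.3, 0.7]
grip_width: 0.0856
grasp_force: 0.0
```

```bash
cat >> h.py <<'E'
bb=np.radians(9.7);Rb=np.array([[np.cos(bb),-np.sin(bb)],[np.sin(bb),np.cos(bb)]]);Sb=np.array([.5744,-.0314])
def w2b(p): return (Rb.T@(np.array(p[:2])-Sb)*1e3).round(1)
def b2w(x,y,z): return np.array([*(Sb+Rb@np.array([x,y])/1e3),z/1e3])
E
python3 - <<'E'
from h import *
w=snap('wrist','w5.png');o=w['obs'];print(w2b(o['eef_pos']),o['eef_pos'],o['ft_force'].round(1))
for y in (29,50): print('pad',y,np.round(proj(w,b2w(0,y,53))))
for y in (87,117): print('keelback/flange top',y,np.round(proj(w,b2w(30,y,113))))
E
```

```text
[-87.  -66.5] [ 0.49989637 -0.11161263  0.03334413] [ 1.1 -0.3  0.7]
pad 29 [69. 99.]
pad 50 [ 32. 107.]
keelback/flange top 87 [-124.   47.]
keelback/flange top 117 [-148.   70.]
```

View pics/w5.png

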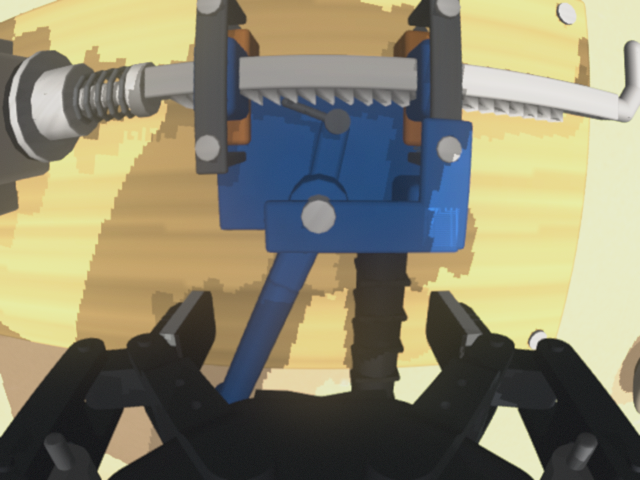

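The close view shows the fingers outside both levers: trigger at (270,330) and handle at (380,320). The spring spans columns 75–130 and the rack teeth are visible. I'll pull the trigger with the front finger by moving the arm, so the wrist force reads the trigger load directly.

Call:
move_arm:
  moves:
    - [[0.002,-0.012,0,0,100],[0.0035,-0.02,0,0,100],[0.0045,-0.027,0,0,100],[0.0045,-0.027,0,0,100]]

```text
clock: 10.85
eef_pos: [0.5011, -0.1373, 0.0319]
tool_rot: [0.996, 0.084, -0.002, -0.003]
ft_force: [-4.5, 6.5, 2.6]
grip_width: 0.0854
grasp_force: 3.2
```

```bash
cat > m.py <<'E'
import sys
from h import *
w=snap('wrist',sys.argv[1]+'.png');o=w['obs'];f=Rb.T@o['ft_force'][:2]
print('tcp',w2b(o['eef_pos']),'z',o['eef_pos'][2].round(4),'F board',f.round(1),'clk',round(o['clock'],2))
g=cv2.cvtColor(w['color'],cv2.COLOR_RGB2HSV)
# rod tail: grey (low sat) bright pixels on the yellow board, rows 30..130, right end
m=((g[...,1]<60)&(g[...,2]>90)).astype(np.uint8)
cols=np.where(m[40:125,470:].sum(0)>8)[0]+470
if len(cols): 
    u=cols.max(); v=40+np.median(np.where(m[40:125,u-6])[0]); print('tail px',u,v,'board',w2b(onz(w,(u,v),.053)))
E
python3 m.py p1
```

```text
tcp [-90.1 -92.1] z 0.0319 F board [-3.3  7.2] clk 10.85
tail px 639 82.0 board [  11.1 -226.5]
```

```bash
cat > m.py <<'E'
import sys
from h import *
T=cv2.imread('pics/w5.png')
w=snap('wrist',sys.argv[1]+'.png');o=w['obs'];f=Rb.T@o['ft_force'][:2]
print('tcp',w2b(o['eef_pos']),'z',o['eef_pos'][2].round(4),'F board',f.round(1),'clk',round(o['clock'],2))
I=cv2.imread('pics/'+sys.argv[1]+'.png')
for n,(a,b,c,d) in dict(collar=(112,156,55,120),padback=(36,84,55,145),tail=(600,640,60,122),screw=(552,580,2,28)).items():
    r=cv2.matchTemplate(I[0:190],T[c:d,a:b],cv2.TM_CCOEFF_NORMED);_,s,_,l=cv2.minMaxLoc(r)
    u,v=l[0]+(b-a)/2,l[1]+(d-c)/2
    print(n,round(s,2),(u,v),w2b(onz(w,(u,v),.053 if n!='screw' else .019)))
E
python3 - <<'E'
from h import *
# board y of same patches in w5 (tcp then)
w=snap('wrist');w['obs']['eef_pos']=np.array([.49990,-.11161,.03334])
for n,u in dict(collar=(134,87.5),padback=(60,100),tail=(620,91),screw=(566,15)).items(): print(n,w2b(onz(w,u,.053 if n!='screw' else .019)))
E
python3 m.py p1b
```

```text
collar [ 0.4 -1.5]
padback [ 0.6 33.5]
tail [   8.2 -189.5]
screw [  49.1 -186.6]
tcp [-90.1 -91.9] z 0.0319 F board [-2.8  7.6] clk 10.95
collar 0.71 (64.0, 91.5) [0.2 4.7]
padback 0.52 (114.0, 57.0) [  9.5 -19. ]
tail 0.9 (574.0, 69.0) [   8.8 -187.4]
screw 0.54 (267.0, 167.0) [-36.  -69.9]
```

Call:
move_arm:
  moves:
    - [[-0.002,0.013,0,0,100],[-0.0045,0.027,0,0,100],[-0.0045,0.027,0,0,100]]

```text
clock: 11.38
eef_pos: [0.4987, -0.1109, 0.0325]
tool_rot: [0.996, 0.085, -0.0, 0.0]
ft_force: [-0.5, 0.1, -0.5]
grip_width: 0.0855
grasp_force: 0.0
```

```bash
python3 m.py p1c
```

```text
tcp [-88.  -65.6] z 0.0325 F board [-0.5  0.1] clk 11.38
collar 0.87 (123.0, 85.5) [0.3 3.7]
padback 0.99 (51.0, 99.0) [ 0.3 38.5]
tail 0.99 (616.0, 87.0) [   8.5 -186. ]
screw 0.97 (569.0, 13.0) [  50. -188.]
```

Call:
move_arm:
  moves:
    - [[0.0025,-0.015,0,0,100],[0.0045,-0.027,0,0,100],[0.0045,-0.027,0,0,100],[0.002,-0.01,0,0,100],[0,0,0,0,100]]

```text
clock: 12.05
eef_pos: [0.4992, -0.1116, 0.0325]
tool_rot: [0.996, 0.084, 0.0, 0.001]
ft_force: [-0.1, 0.9, -0.8]
grip_width: 0.0855
grasp_force: 0.0
```

Call:
move_arm:
  moves:
    - [[0,0,0,0,100],[0.0025,-0.015,0,0,100],[0.0045,-0.027,0,0,100],[0.0045,-0.027,0,0,100]]

```text
clock: 12.55
eef_pos: [0.5011, -0.1382, 0.0315]
tool_rot: [0.996, 0.084, -0.002, -0.002]
ft_force: [-4.8, 5.6, 1.5]
grip_width: 0.0854
grasp_force: 3.0
```

Call:
move_arm:
  moves:
    - [[-0.0025,0.015,0,0,100],[-0.0045,0.027,0,0,100],[-0.0045,0.027,0,0,100]]

```text
clock: 12.92
eef_pos: [0.4988, -0.1111, 0.0325]
tool_rot: [0.996, 0.085, 0.0, 0.0]
ft_force: [0.2, -0.1, 0.3]
grip_width: 0.0854
grasp_force: 0.0
```

```bash
python3 m.py p3
```

```text
tcp [-87.9 -65.8] z 0.0325 F board [ 0.1 -0.1] clk 12.93
collar 0.79 (94.0, 90.5) [ 0.4 16.5]
padback 0.88 (28.0, 104.0) [ 0.6 52. ]
tail 0.94 (596.0, 83.0) [   8.  -174.1]
screw 0.98 (568.0, 13.0) [  49.9 -187.5]
```

Call:
move_arm:
  moves:
    - [[0.0025,-0.015,0,0,100],[0.0045,-0.027,0,0,100],[0.0045,-0.027,0,0,100],[0.002,-0.01,0,0,100],[0,0,0,0,100]]

```text
clock: 13.6
eef_pos: [0.4992, -0.1116, 0.0325]
tool_rot: [0.996, 0.084, 0.0, 0.001]
ft_force: [0.1, 0.0, 0.0]
grip_width: 0.0857
grasp_force: 0.0
```

Call:
move_arm:
  moves:
    - [[0,0,0,0,100],[0.0025,-0.015,0,0,100],[0.0045,-0.027,0,0,100],[0.0045,-0.027,0,0,100]]

```text
clock: 14.1
eef_pos: [0.5007, -0.1376, 0.0314]
tool_rot: [0.996, 0.084, -0.002, -0.003]
ft_force: [-4.8, 6.9, 2.0]
grip_width: 0.0856
grasp_force: 3.6
```

Call:
move_arm:
  moves:
    - [[-0.0025,0.015,0,0,100],[-0.0045,0.027,0,0,100],[-0.0045,0.027,0,0,100]]

```text
clock: 14.48
eef_pos: [0.4989, -0.1112, 0.0325]
tool_rot: [0.996, 0.085, 0.0, 0.0]
ft_force: [0.7, 0.1, 0.1]
grip_width: 0.0852
grasp_force: 0.0
```

```bash
python3 m.py p5; python3 - <<'E'
from h import *
t=snap('top'); cv2.imwrite('pics/t5.png',cv2.cvtColor(cv2.resize(t['color'][200:310,245:345],None,fx=5,fy=5,interpolation=cv2.INTER_CUBIC),cv2.COLOR_RGB2BGR))
s=snap('side'); cv2.imwrite('pics/s5.png',cv2.cvtColor(cv2.resize(s['color'][195:295,260:370],None,fx=4,fy=4,interpolation=cv2.INTER_CUBIC),cv2.COLOR_RGB2BGR))
a=cv2.imread('pics/p5.png');b=cv2.imread('pics/s5.png')
cv2.imwrite('pics/m5.png',np.hstack([cv2.resize(a[30:180,0:170],None,fx=2,fy=2),b[:300]]))
E
```

```text
tcp [-87.9 -65.9] z 0.0325 F board [ 0.7 -0.1] clk 14.47
collar 0.72 (69.0, 95.5) [ 0.3 28.6]
padback 0.54 (417.0, 76.0) [ -0.1 -97.7]
tail 0.88 (576.0, 78.0) [   8.  -163.3]
screw 0.99 (568.0, 13.0) [  49.9 -187.7]
```

View pics/m5.png

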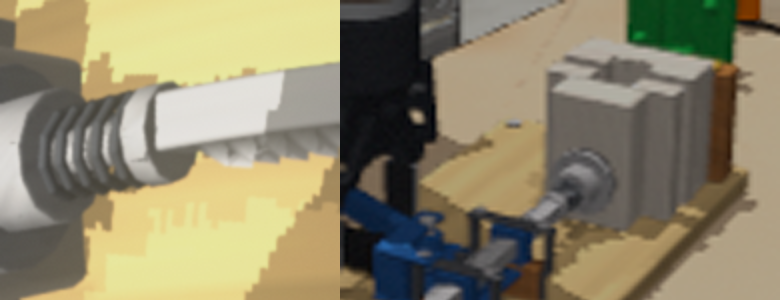

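The crop shows the pad on the keel and the seam nearly shut with a small gap left, the half upright and the spring still long. I'll take the next squeeze in stages and read the force.

Call:
move_arm:
  moves:
    - [[0.0025,-0.015,0,0,100],[0.0035,-0.021,0,0,100],[0.0035,-0.021,0,0,100]]

```text
clock: 15.0
eef_pos: [0.5002, -0.1312, 0.0316]
tool_rot: [0.996, 0.084, -0.002, -0.003]
ft_force: [-4.9, 8.3, 2.4]
grip_width: 0.0855
grasp_force: 3.6
```

Call:
move_arm:
  moves:
    - [[0.0005,-0.003,0,0,100],[0.0005,-0.003,0,0,100]]

```text
clock: 15.25
eef_pos: [0.5, -0.1336, 0.0314]
tool_rot: [0.996, 0.085, -0.002, -0.004]
ft_force: [-4.6, 8.9, 3.8]
grip_width: 0.0854
grasp_force: 4.2
```

Call:
move_arm:
  moves:
    - [[0.0005,-0.003,0,0,100],[0.0005,-0.003,0,0,100]]

```text
clock: 15.5
eef_pos: [0.5, -0.1364, 0.0312]
tool_rot: [0.996, 0.085, -0.003, -0.004]
ft_force: [-5.3, 9.4, 2.7]
grip_width: 0.0854
grasp_force: 4.3
```

```bash
python3 m.py p6
```

```text
tcp [-91.1 -91. ] z 0.0312 F board [-3.7 10.2] clk 15.5
collar 0.52 (41.0, 92.5) [ 0.9 18. ]
padback 0.51 (116.0, 54.0) [  9.4 -19.3]
tail 0.7 (517.0, 52.0) [   9.4 -159.6]
screw 0.53 (270.0, 165.0) [-36.1 -70.3]
```

Call:
move_arm:
  moves:
    - [[0.0005,-0.003,0,0,100],[0.0005,-0.003,0,0,100]]

```text
clock: 15.8
eef_pos: [0.5, -0.1394, 0.0311]
tool_rot: [0.996, 0.085, -0.003, -0.004]
ft_force: [-6.5, 8.6, 3.8]
grip_width: 0.0853
grasp_force: 4.4
```

Call:
move_arm:
  moves:
    - [[0.0005,-0.003,0,0,100],[0.0005,-0.003,0,0,100]]

```text
clock: 16.05
eef_pos: [0.5002, -0.1423, 0.0309]
tool_rot: [0.996, 0.085, -0.004, -0.004]
ft_force: [-6.9, 8.6, 2.4]
grip_width: 0.0858
grasp_force: 4.5
```

Call:
move_arm:
  moves:
    - [[-0.0025,0.015,0,0,100],[-0.005,0.03,0,0,100],[-0.0055,0.033,0,0,100],[-0.0055,0.033,0,0,100]]

```text
clock: 16.55
eef_pos: [0.4992, -0.1118, 0.0326]
tool_rot: [0.996, 0.085, 0.0, 0.0]
ft_force: [-0.4, -0.3, -1.2]
grip_width: 0.0854
grasp_force: 0.0
```

```bash
python3 m.py p6b; python3 - <<'E'
import cv2
# fresh templates: tail between p5 and p6b, same pose
T=cv2.imread('pics/p5.png');I=cv2.imread('pics/p6b.png')
for n,(a,b,c,d) in dict(tail=(556,600,45,112),collar=(50,95,65,125)).items():
    r=cv2.matchTemplate(I[:190],T[c:d,a:b],cv2.TM_CCOEFF_NORMED);_,s,_,l=cv2.minMaxLoc(r);print(n,s,l[0]-a,l[1]-c)
E
```

```text
tcp [-87.6 -66.6] z 0.0326 F board [-0.4 -0.2] clk 16.55
collar 0.66 (53.0, 99.5) [ 0.5 36.6]
padback 0.52 (415.0, 76.0) [  0.1 -97.8]
tail 0.85 (560.0, 72.0) [   9.1 -156. ]
screw 0.79 (567.0, 13.0) [  50.  -187.9]
tail 0.977708101272583 -16 -3
collar 0.950528621673584 -16 4
```

```bash
python3 - <<'E'
from h import *
w=snap('wrist');o=w['obs']
def at(e,q): w['obs']=dict(o,eef_pos=np.array(e),tool_rot=np.array(q))
at([.49557,-.11717,.23556],[.997,.082,-.002,-.001]/np.linalg.norm([.997,.082,-.002,-.001]))
I=cv2.imread('pics/w4.png'); g=cv2.cvtColor(I,cv2.COLOR_BGR2GRAY)
print(g[112,170:200].tolist()); print(g[90:140,184].tolist())
for u in (180,182,184): print(u,w2b(onz(w,(u,112),.076)),w2b(onz(w,(u,112),.053)))
print('tailend',[w2b(onz(w,(u,98),.053)) for u in(460,470)],'keel back top',[w2b(onz(w,(u,100),.113)) for u in (133,136)], 'fixed', [w2b(onz(w,(u,100),.113)) for u in (86,)])
for n in ('p5','p6b'):
    g=cv2.cvtColor(cv2.imread(f'pics/{n}.png'),cv2.COLOR_BGR2GRAY); print(n,g[92,0:110:2].tolist())
E
```

```text
[69, 68, 70, 70, 68, 81, 121, 153, 156, 127, 75, 54, 55, 65, 101, 136, 153, 153, 129, 87, 65, 82, 126, 149, 152, 153, 154, 153, 152, 154]
[147, 122, 92, 67, 55, 52, 54, 55, 59, 66, 71, 76, 82, 84, 87, 90, 92, 94, 99, 102, 105, 104, 101, 100, 98, 92, 91, 88, 84, 79, 73, 69, 65, 60, 57, 53, 51, 51, 53, 52, 54, 63, 84, 110, 131, 148, 156, 158, 158, 159]
180 [-0.9 45.5] [ 1.  54.5]
182 [-1.  43.7] [ 0.8 52.6]
184 [-1.2 41.9] [ 0.6 50.6]
tailend [array([  12.6, -196.8]), array([  13.5, -206.8])] keel back top [array([ 9.5, 70.8]), array([ 9.2, 68.1])] fixed [array([ 15.7, 116.5])]
p5 [200, 200, 200, 201, 202, 197, 123, 84, 85, 85, 85, 89, 99, 83, 65, 94, 97, 76, 70, 102, 95, 74, 90, 112, 114, 84, 125, 158, 122, 108, 158, 217, 215, 218, 220, 221, 130, 95, 96, 208, 224, 223, 224, 224, 224, 224, 224, 224, 225, 224, 225, 225, 225, 225, 225]
p6b [136, 87, 82, 83, 82, 82, 90, 93, 69, 70, 98, 81, 64, 92, 93, 72, 72, 100, 88, 69, 84, 103, 121, 215, 214, 212, 210, 208, 116, 94, 143, 225, 223, 224, 223, 223, 223, 223, 223, 223, 223, 223, 224, 225, 224, 225, 225, 225, 225, 225, 224, 224, 225, 224, 225]
```

Call:
move_arm:
  moves:
    - [[0.0025,-0.015,0,0,100],[0.003,-0.018,0,0,100],[0.003,-0.018,0,0,100]]

```text
clock: 17.02
eef_pos: [0.5007, -0.1286, 0.0319]
tool_rot: [0.996, 0.084, -0.001, -0.002]
ft_force: [-2.1, 7.2, 2.5]
grip_width: 0.0855
grasp_force: 3.3
```

Call:
move_arm:
  moves:
    - [[0.0005,-0.003,0,0,100],[0.0005,-0.003,0,0,100]]

```text
clock: 17.27
eef_pos: [0.5004, -0.1307, 0.0317]
tool_rot: [0.996, 0.085, -0.002, -0.003]
ft_force: [-3.6, 9.0, 3.4]
grip_width: 0.0851
grasp_force: 4.0
```

Call:
move_arm:
  moves:
    - [[0.0005,-0.003,0,0,100],[0.0005,-0.003,0,0,100]]

```text
clock: 17.52
eef_pos: [0.5003, -0.1335, 0.0315]
tool_rot: [0.996, 0.085, -0.002, -0.003]
ft_force: [-4.4, 8.2, 3.1]
grip_width: 0.0856
grasp_force: 4.2
```

Call:
move_arm:
  moves:
    - [[0.0005,-0.003,0,0,100],[0.0005,-0.003,0,0,100]]

```text
clock: 17.77
eef_pos: [0.5002, -0.1364, 0.0313]
tool_rot: [0.996, 0.085, -0.003, -0.004]
ft_force: [-3.8, 8.5, 3.3]
grip_width: 0.0857
grasp_force: 4.3
```

```bash
python3 m.py p7; python3 - <<'E'
import cv2
T=cv2.imread('pics/p6.png');I=cv2.imread('pics/p7.png')
for n,(a,b,c,d) in dict(tail=(490,545,20,85),post=(420,470,60,150)).items():
    r=cv2.matchTemplate(I[:190],T[c:d,a:b],cv2.TM_CCOEFF_NORMED);_,s,_,l=cv2.minMaxLoc(r);print(n,s,l[0]-a,l[1]-c)
E
```

```text
tcp [-90.8 -91. ] z 0.0313 F board [-2.4  9. ] clk 17.77
collar 0.52 (174.0, 84.5) [ -4.6 -42.6]
padback 0.51 (116.0, 54.0) [  9.7 -19.2]
tail 0.62 (502.0, 50.0) [   9.4 -153.6]
screw 0.53 (270.0, 166.0) [-36.3 -70.3]
tail 0.9584996104240417 -15 -2
post 0.9872730374336243 0 1
```

Call:
move_arm:
  moves:
    - [[0.0005,-0.003,0,0,100],[0.0005,-0.003,0,0,100]]

```text
clock: 18.08
eef_pos: [0.5002, -0.1391, 0.0312]
tool_rot: [0.996, 0.085, -0.003, -0.004]
ft_force: [-6.6, 10.0, 3.2]
grip_width: 0.0857
grasp_force: 4.7
```

Call:
move_arm:
  moves:
    - [[0.0005,-0.003,0,0,100],[0.0005,-0.003,0,0,100]]

```text
clock: 18.32
eef_pos: [0.5001, -0.1416, 0.031]
tool_rot: [0.996, 0.085, -0.004, -0.004]
ft_force: [-7.4, 10.5, 5.1]
grip_width: 0.0854
grasp_force: 5.4
```

Call:
move_arm:
  moves:
    - [[-0.0025,0.015,0,0,100],[-0.005,0.03,0,0,100],[-0.0055,0.033,0,0,100],[-0.0055,0.033,0,0,100]]

```text
clock: 18.82
eef_pos: [0.4992, -0.1118, 0.0325]
tool_rot: [0.996, 0.085, 0.0, 0.0]
ft_force: [0.3, 0.2, -0.4]
grip_width: 0.0851
grasp_force: 0.0
```

```bash
python3 m.py p7b; python3 - <<'E'
import cv2
T=cv2.imread('pics/p6b.png');I=cv2.imread('pics/p7b.png')
for n,(a,b,c,d) in dict(tail=(535,585,40,105),collar=(32,80,68,130),post=(420,470,60,150)).items():
    r=cv2.matchTemplate(I[:190],T[c:d,a:b],cv2.TM_CCOEFF_NORMED);_,s,_,l=cv2.minMaxLoc(r);print(n,s,l[0]-a,l[1]-c)
E
```

```text
tcp [-87.7 -66.6] z 0.0325 F board [0.4 0.1] clk 18.82
collar 0.63 (46.0, 100.5) [ 0.6 40.4]
padback 0.54 (414.0, 77.0) [ -0.4 -97.5]
tail 0.83 (552.0, 71.0) [   8.7 -152.1]
screw 0.63 (567.0, 13.0) [  49.9 -187.9]
tail 0.9876388311386108 -8 -2
collar 0.9684803485870361 -7 1
post 0.9873581528663635 0 0
```

Call:
move_arm:
  moves:
    - [[0.0025,-0.015,0,0,100],[0.003,-0.018,0,0,100],[0.003,-0.018,0,0,100]]

```text
clock: 19.25
eef_pos: [0.5004, -0.1278, 0.0318]
tool_rot: [0.996, 0.084, -0.001, -0.004]
ft_force: [-2.5, 8.8, 3.2]
grip_width: 0.085
grasp_force: 4.3
```

Call:
move_arm:
  moves:
    - [[0.0005,-0.003,0,0,100],[0.0005,-0.003,0,0,100]]

```text
clock: 19.5
eef_pos: [0.4999, -0.1297, 0.0316]
tool_rot: [0.996, 0.085, -0.002, -0.005]
ft_force: [-5.0, 11.1, 5.3]
grip_width: 0.0853
grasp_force: 5.3
```

Call:
move_arm:
  moves:
    - [[0.0005,-0.003,0,0,100],[0.0005,-0.003,0,0,100]]

```text
clock: 19.75
eef_pos: [0.4994, -0.132, 0.0315]
tool_rot: [0.996, 0.085, -0.003, -0.005]
ft_force: [-6.6, 13.0, 6.9]
grip_width: 0.0853
grasp_force: 6.1
```

Call:
move_arm:
  moves:
    - [[0.0005,-0.003,0,0,100],[0.0005,-0.003,0,0,100]]

```text
clock: 20.0
eef_pos: [0.4992, -0.1343, 0.0313]
tool_rot: [0.996, 0.085, -0.003, -0.006]
ft_force: [-7.2, 14.5, 7.8]
grip_width: 0.0851
grasp_force: 6.9
```

```bash
python3 m.py p8; python3 - <<'E'
import cv2
T=cv2.imread('pics/p7.png');I=cv2.imread('pics/p8.png')
for n,(a,b,c,d) in dict(tail=(475,530,18,83),post=(420,470,60,150)).items():
    r=cv2.matchTemplate(I[:190],T[c:d,a:b],cv2.TM_CCOEFF_NORMED);_,s,_,l=cv2.minMaxLoc(r);print(n,s,l[0]-a,l[1]-c)
E
```

```text
tcp [-91.5 -88.8] z 0.0313 F board [-4.6 15.5] clk 20.0
collar 0.51 (180.0, 82.5) [ -4.8 -42.6]
padback 0.51 (122.0, 51.0) [  9.7 -19.4]
tail 0.57 (499.0, 47.0) [   9.7 -150. ]
screw 0.52 (277.0, 165.0) [-36.6 -70.9]
tail 0.8926749229431152 -3 -3
post 0.9744791984558105 5 -1
```

Call:
move_arm:
  moves:
    - [[0.0005,-0.003,0,0,100],[0.0005,-0.003,0,0,100]]

```text
clock: 20.3
eef_pos: [0.4989, -0.1368, 0.0312]
tool_rot: [0.996, 0.085, -0.004, -0.007]
ft_force: [-9.3, 15.3, 8.9]
grip_width: 0.0854
grasp_force: 7.6
```

Call:
move_arm:
  moves:
    - [[0.0005,-0.003,0,0,100],[0.0005,-0.003,0,0,100]]

```text
clock: 20.55
eef_pos: [0.4988, -0.1392, 0.031]
tool_rot: [0.996, 0.086, -0.005, -0.007]
ft_force: [-9.7, 16.5, 9.6]
grip_width: 0.0854
grasp_force: 8.3
```

```bash
python3 m.py p9; python3 - <<'E'
import cv2
T=cv2.imread('pics/p8.png');I=cv2.imread('pics/p9.png')
for n,(a,b,c,d) in dict(tail=(475,525,18,80),post=(425,475,60,150)).items():
    r=cv2.matchTemplate(I[:190],T[c:d,a:b],cv2.TM_CCOEFF_NORMED);_,s,_,l=cv2.minMaxLoc(r);print(n,s,l[0]-a,l[1]-c)
E
```

```text
tcp [-92.7 -93.6] z 0.031 F board [-6.8 17.9] clk 20.55
collar 0.52 (167.0, 80.5) [ -4.8 -42.7]
padback 0.52 (109.0, 52.0) [  9.  -18.7]
tail 0.49 (328.0, 42.0) [  5.  -96.4]
screw 0.53 (261.0, 159.0) [-35.2 -69. ]
tail 0.834704577922821 -15 -7
post 0.9134641885757446 4 -4
```

Call:
move_arm:
  moves:
    - [[0.0005,-0.003,0,0,100],[0.0005,-0.003,0,0,100]]

```text
clock: 20.85
eef_pos: [0.4988, -0.1418, 0.0308]
tool_rot: [0.996, 0.086, -0.005, -0.008]
ft_force: [-10.5, 16.9, 9.1]
grip_width: 0.0851
grasp_force: 9.0
```

Call:
move_arm:
  moves:
    - [[0.0003,-0.002,0,0,100],[0.0003,-0.002,0,0,100]]

```text
clock: 21.1
eef_pos: [0.4988, -0.1435, 0.0308]
tool_rot: [0.996, 0.086, -0.005, -0.008]
ft_force: [-11.3, 18.6, 10.5]
grip_width: 0.0853
grasp_force: 9.5
```

```bash
python3 m.py p10; python3 - <<'E'
from h import *
a=cv2.imread('pics/p10.png')
s=snap('side');b=cv2.cvtColor(cv2.resize(s['color'][195:295,275:370],None,fx=4,fy=4,interpolation=cv2.INTER_CUBIC),cv2.COLOR_RGB2BGR)
cv2.imwrite('pics/m10.png',np.hstack([cv2.resize(a,(500,375)),b[:375,:300]]))
E
```

```text
tcp [-93.4 -97.7] z 0.0308 F board [-8.  20.2] clk 21.1
collar 0.52 (155.0, 79.5) [ -4.7 -42.4]
padback 0.52 (98.0, 51.0) [  9.5 -18. ]
tail 0.55 (471.0, 37.0) [   9.6 -148. ]
screw 0.55 (247.0, 155.0) [-34.2 -67.3]
```

View pics/m10.png

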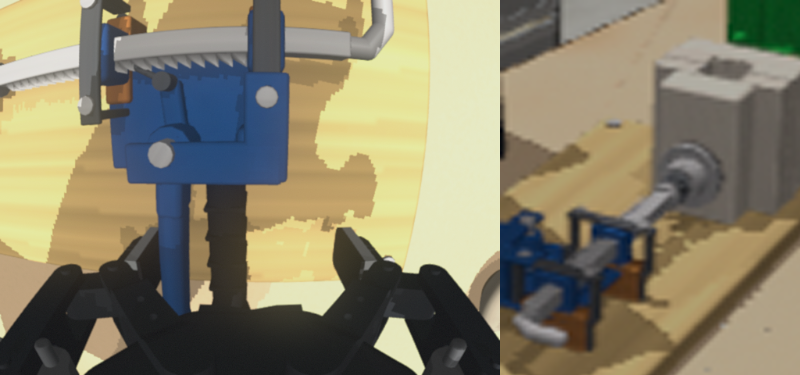

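The wrist view shows the trigger (about (175,240) in the crop) almost parallel to the handle. The side view shows no gap at the seam. I'll check the rod's travel numerically from the hook's edge.

```bash
python3 - <<'E'
from h import *
w=snap('wrist');o=w['obs']
N=lambda q:np.array(q)/np.linalg.norm(q)
D=dict(p5=([.4989,-.1112,.0325],[.996,.085,0,0]),p6b=([.4992,-.1118,.0326],[.996,.085,0,0]),p7=([.5002,-.1364,.0313],[.996,.085,-.003,-.004]),p7b=([.4992,-.1118,.0325],[.996,.085,0,0]),p8=([.4992,-.1343,.0313],[.996,.085,-.003,-.006]),p9=([.4988,-.1392,.031],[.996,.086,-.005,-.007]),p10=([.4988,-.1435,.0308],[.996,.086,-.005,-.008]))
for n,(e,q) in D.items():
    I=cv2.imread(f'pics/{n}.png');h=cv2.cvtColor(I,cv2.COLOR_BGR2HSV)
    m=((h[...,1]<45)&(h[...,2]>100)).astype(np.uint8);m[:,:380]=0;m[135:]=0
    m=cv2.morphologyEx(m,cv2.MORPH_OPEN,np.ones((3,3)))
    k,l,st,c=cv2.connectedComponentsWithStats(m)
    i=[j for j in range(1,k) if st[j,4]>150]
    w['obs']=dict(o,eef_pos=np.array(e),tool_rot=N(q))
    # frame post screw reference too: front-post/bright screws
    for j in i:
        x,y,ww,hh,a=st[j]; 
        if ww<20: continue
        yy=y+hh-12; xs=np.where(l[yy]==j)[0]; print(n,(x,y,ww,hh,a),'edge',xs.max(),yy,'->',w2b(onz(w,(xs.max(),yy),.053)))
    # pin of trigger (white disc) -> reference, board (-42,-66), z~.075
    g=cv2.cvtColor(I,cv2.COLOR_BGR2HSV);mm=((g[...,1]<50)&(g[...,2]>140)).astype(np.uint8);mm[:,:150]=0;mm[:140]=0;mm[:,420:]=0;mm[240:]=0
    k,l,st,c=cv2.connectedComponentsWithStats(mm)
    if k>1:
        j=1+np.argmax(st[1:,4]);print('   pin',c[j].round(1),st[j,4],w2b(onz(w,c[j],.075)))
E
```

```text
p5 (np.int32(439), np.int32(0), np.int32(24), np.int32(14), np.int32(266)) edge 462 2 -> [  28.8 -114.6]
p5 (np.int32(464), np.int32(0), np.int32(176), np.int32(135), np.int32(10943)) edge 639 123 -> [  -4.2 -202.2]
p5 (np.int32(380), np.int32(54), np.int32(40), np.int32(50), np.int32(1720)) edge 415 92 -> [ -5.6 -97.1]
   pin [320.2 214.2] 811 [-42.2 -66.2]
p6b (np.int32(437), np.int32(0), np.int32(24), np.int32(14), np.int32(276)) edge 460 2 -> [  28.9 -114.6]
p6b (np.int32(462), np.int32(1), np.int32(127), np.int32(109), np.int32(5255)) edge 574 98 -> [ 1.000e-01 -1.629e+02]
p6b (np.int32(586), np.int32(0), np.int32(54), np.int32(135), np.int32(6168)) edge 639 123 -> [  -4.  -202.9]
p6b (np.int32(380), np.int32(54), np.int32(38), np.int32(51), np.int32(1456)) edge 408 93 -> [ -5.9 -95.4]
   pin [317.9 214.8] 810 [-42.2 -66.2]
p7 (np.int32(387), np.int32(0), np.int32(152), np.int32(89), np.int32(5718)) edge 518 77 -> [   0.6 -159.8]
p7 (np.int32(559), np.int32(11), np.int32(81), np.int32(124), np.int32(7342)) edge 639 123 -> [  -7.4 -224.3]
   pin [229.3 205.8] 776 [-42.2 -66.8]
p7
[... 754 characters left out ...]
2(7283)) edge 639 123 -> [  -8.1 -221.6]
   pin [236.2 203.6] 790 [-42.3 -66.7]
p9 (np.int32(380), np.int32(0), np.int32(137), np.int32(81), np.int32(5188)) edge 499 69 -> [   0.5 -154.1]
p9 (np.int32(557), np.int32(10), np.int32(83), np.int32(125), np.int32(6905)) edge 639 123 -> [  -9.1 -225.3]
   pin [219. 200.] 772 [-42.3 -66.7]
p10 (np.int32(380), np.int32(0), np.int32(124), np.int32(75), np.int32(4633)) edge 487 63 -> [   1.2 -153.7]
p10 (np.int32(568), np.int32(46), np.int32(72), np.int32(89), np.int32(4088)) edge 639 123 -> [  -9.9 -229. ]
p10 (np.int32(566), np.int32(64), np.int32(30), np.int32(21), np.int32(243)) edge 585 73 -> [   4.7 -196.7]
   pin [204.6 197.8] 739 [-42.3 -67. ]
```

Call:
move_arm:
  moves:
    - [[0,0,0,0,100],[0,0,0,0,100],[0,0,0,0,100],[0,0,0,0,100],[0,0,0,0,100]]

```text
clock: 21.88
eef_pos: [0.4988, -0.1436, 0.0308]
tool_rot: [0.996, 0.086, -0.005, -0.008]
ft_force: [-11.0, 16.8, 9.3]
grip_width: 0.0855
grasp_force: 9.4
```

```bash
python3 - <<'E'
from h import *
s=snap('side');a=cv2.imread('pics/s3.png')
b=cv2.cvtColor(cv2.resize(s['color'][190:320,210:380],None,fx=3.5,fy=3.5,interpolation=cv2.INTER_CUBIC),cv2.COLOR_RGB2BGR)
P=lambda y,x=30,z=113:(np.array(proj(s,b2w(x,y,z)))-[210,190])*3.5
print('keel corner before',P(73),'after',P(87),'px/mm',(P(87)-P(73))/14)
u,v=P(73).astype(int)
for dx0,dx1,dy0,dy1 in((-40,15,-15,60),(-60,20,-25,40),(-15,20,-10,60)):
    T=a[v+dy0:v+dy1,u+dx0:u+dx1];r=cv2.matchTemplate(b,T,cv2.TM_CCOEFF_NORMED);_,sc,_,l=cv2.minMaxLoc(r)
    print(round(sc,2),l[0]-(u+dx0),l[1]-(v+dy0))
E
```

```text
keel corner before [428.32772009 109.80312321] after [435.9528304  103.53920272] px/mm [ 0.54465074 -0.44742289]
0.84 9 -9
0.77 9 -9
0.9 9 -8
```

```bash
python3 -c "
from workcell import job
print(job.job_done())"
```

```text
the job is handed in; nothing more can be done
None
```

The mould is closed: the loose half stands upright with its seam shut, I handed the job in with the trigger still held squeezed, and the pots and jar were not touched. The spring is compressed by about 5–7 mm, estimated from the trigger force and the rod's travel, which leaves it well short of solid.

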